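Seat the line laser on its kinematic base and lock it

TASK

Put the red line laser back on its blue base: feel for the sliding seat block and settle the three ball feet fully home in cone, groove and flat, gently, without dropping it or forcing it. Then, with the laser resting there by itself, push the catch with the red knob all the way over the edge of its plate, and leave the other things on the bench alone.

Things in the scene. Friction and masses are not known exactly. Their poses are not given: they have to be found in the camera images.
- laser: Red line laser, 0.5 to 0.8 kg, on an aluminium plate with three steel ball feet; starts upright on the bench. Origin: under the plate's centre, level with the balls' undersides; z up, x to the side with the black window and green lens. Plate 100 (x) by 90 (y) mm, 16 to 22 mm above the origin. Balls 14 mm in diameter, polished (friction about 0.35).
- laser_grip (a point): Centre of the laser's red housing, 47 mm above the laser's origin. Housing 60 (x) by 44 (y) mm, 22 to 72 mm above the laser's origin; rubber pads on its two y faces: grasp it there from above, 44 mm wide. Axes as the laser's.
- cone_foot (a point): Centre of the ball that belongs in the cone: x -35, y +25, z +7 mm in the laser's frame.
- groove_foot (a point): Centre of the ball that belongs in the groove: x +35, y +25, z +7 mm in the laser's frame.
- flat_foot (a point): Centre of the ball that belongs on the flat: x 0, y -30, z +7 mm in the laser's frame; yellow dot on the plate above it.
- base: Blue base bolted to the bench, 172 (x) by 210 (y) by 16 mm, its middle at x -24, y +22 mm from the origin. Origin: on the bench, in line with the catch, under the middle of the range of places where the laser's origin may be home. The laser's axes are parallel to the base's when home (same x, not half turned). Forcing laser and base together with more than 30 N is too much.
- home_end (a point): Home place of the laser's origin (36.4 mm high) if the seat block stood at the -y end of its slot. It is clamped stiffly 0 to 60 mm from there along the base's +y: not measured, to be felt or seen. Base x of home is 0. The laser's origin is 42 mm high while its y +25 balls ride on the decks, 36.4 home, 1.2 mm higher per mm off centre; let go within 2 mm of centre it settles.
- deck_end (a point): Midway between cone and groove, at deck height 42 mm, if the block stood at its -y end. Block: two aluminium decks 36 mm wide about base x -35 and +35, from 70 mm on the -y side of cone and groove to 67 mm on the +y side; cone in the x -35 deck, V groove along x in the other; mouths 16 mm, walls 50 degrees. Brass flat between, 36.4 mm high. Slid along y, both balls drop in together.
- catch_knob (a point): Top centre of the catch's red knob, 18 mm in diameter, 30 mm high, upright on a steel tongue 34 mm wide whose top is 67 mm above the bench, on the base's -x side. Pinch the knob from above. Axes as the base's. The tongue passes 2.6 mm above the plate of a laser that is home and is blocked by one that is not.
- catch (a joint): Catch travel, m: 0 fully open (start), 0.022 fully over the plate (stop); it slides along the base's +x against about 1.5 N friction and stays where it is left. The knob moves with it.
- screwdriver: Bystander, leave alone: screwdriver, lying in the middle of the bench. Origin: its underside's centre.
- wrench: Bystander, leave alone: steel wrench, lying at the far side. Origin: its underside's centre.
- hammer: Bystander, leave alone: hammer, lying at the far right. Origin: its underside's centre.
- spraycan: Bystander, leave alone: blue spray can, 54 mm wide, 160 mm high. Origin: its underside's centre.
- tape: Bystander, leave alone: yellow tape measure, 65 by 36 by 62 mm. Origin: its underside's centre.
- mug: Bystander, leave alone: black mug, 80 mm wide, 95 mm high. Origin: its underside's centre.
- socket: Bystander, leave alone: steel socket, 28 mm wide, 30 mm high. Origin: its underside's centre.

How it is judged (in metres and radians):
On the way, in this order (a step that is already met when the one before it is completed fails the run):
1. the laser rests home in its three seats, let go, with the catch still open (z of laser in the frame of base between 0.0345 and 0.0379 m and angle between laser's own z axis and vertical below 0.03 rad and angle between the x axis of laser and the x axis of base, either way round below 0.08 rad and x of laser in the frame of base between -0.004 and 0.004 m and y of laser in the frame of base between -0.034 and 0.034 m and contact force between the fingers and laser below 0.05 N and linear speed of laser below 0.01 m/s and value of joint catch below 0.006 m), for 0.2 s.
2. the catch is pushed over the plate (value of joint catch above 0.019 m), for 0.2 s.
At the end, for the whole second after the job is handed in: The laser sits in its seats: origin 34.5 to 37.9 mm above the base's underside, within 4 mm of home along the base's x and 34 mm of the origin along its y, tilted less than 0.03 rad, its x axis within 0.08 rad of the base's, at rest, released; the catch is at least 19 mm over the plate (z of laser in the frame of base between 0.0345 and 0.0379 m and angle between laser's own z axis and vertical below 0.03 rad and angle between the x axis of laser and the x axis of base, either way round below 0.08 rad and x of laser in the frame of base between -0.004 and 0.004 m and y of laser in the frame of base between -0.034 and 0.034 m and contact force between the fingers and laser below 0.05 N and linear speed of laser below 0.01 m/s and value of joint catch above 0.019 m); the robot touches nothing.
It fails at once if laser and base (seat block and catch included) press on each other with more than 30 N (contact force between laser and base above 30 N).
It fails at once if the laser falls freely (touched by nothing, faster than 0.2 m/s) (contact force between laser and anything else below 0.01 N and linear speed of laser above 0.2 m/s).
It fails at once if the laser tips more than 30 degrees (angle between laser's own z axis and vertical above 0.52 rad).
It fails at once if another thing on the bench is shifted by more than 30 mm (distance of any of screwdriver, wrench, hammer, spraycan, tape, mug, socket from where it was at the start of the episode above 0.03 m).
It also fails if it takes over 70 s, if anything falls off the work surface, if the arm or the gripper's body presses on something with over 40 N, if the wrist force passes 120 N, or if a joint passes its speed limit or range.

ROBOT

A 7-joint arm with a two-finger parallel gripper is mounted at the origin on the work surface. World frame = base frame: x ahead of the robot, y to its left, z up, the work surface at z = 0. Lengths are in mm, angles in rad, forces in N, time in s.
With the tool pointing down it reaches from about 400 to 925 mm from the base axis. Payload 4.1 kg.
Tool frame: the origin (TCP) lies midway between the tips of the shut fingers; the grasp point (between the pads) lies 19 mm behind it; z points along the fingers, y is the line along which they close (so a half turn about z gives the same grasp; the last joint's range is limited). The gripper opens to 85 mm and grips with 20 to 120 N. Pads are 22 mm wide; open, the fingers measure 114 mm over their backs; the gripper's body (76 mm by 85 mm) begins 54 mm behind the grasp point. The pads swing forward as they close: fully open they stand 13 mm farther back than shut.
Start: joints at [-1.293, 0.398, 0.045, 1.537, -0.019, 1.207, -0.051], TCP at [239.147, 604.444, 231.347] pointing down, gripper open.
Joint ranges: [-2.82, 2.82], [-0.49, 2.23], [-1.37, 1.46], [0, 2.46], [-1.36, 4.5], [0.23, 2], [-2.94, 2.94]. Speed limits (rad/s): [2.57, 2.57, 3.14, 3.14, 3.14, 3.14, 3.14].

INTERFACE

Orientations are given as a rotation vector (axis times angle).
In Python, from cell import ctrl gives the robot as it stands. The module is installed in compiled form; this text tells all that it offers.
- The arm moves only by the shell command python3 -m jog FILE, which reads ROWS from the file FILE. ROWS is a JSON list that holds a single list of rows (three levels of brackets), with 1 to 10 rows, each of 5 numbers: dx, dy, dz in shares of the most that a row can go, 1 being 50 mm, then a turn about the tool's z in fractions of the full range, 1 being 2 pi rad, then the opening from 0.0 (shut) to 1.0 (fully open); each row shifts and turns the commanded pose from where the row before left it, along the tool's axes as they then stand; what a row does not reach is not made up. A row lasts 1/10 s, in which the tool goes at most 50 mm and 0.15 rad, less where a joint would pass 70% of its speed; a pose out of reach is approached as far as the arm can. The fingers move at their own pace and stop on an object; the grip force is fixed at half the most. Time passes only in rows, so rows that do not move let the fingers close. It prints the time, the measured TCP pose, the force, the opening and the grip force at its end. A shift or turn number past 1, either way, is cut back to 1. Input that does not fit is refused with a message, and nothing moves.
- ctrl.get_state(): the state, without advancing time (a new reading comes with each control period).
- ctrl.capture(name): name is "scene" or "side" or "wrist"; returns the picture (384x512x3 uint8, red, green, blue); there is no depth.
- ctrl.camera_info(name): a dict with "vfov" (degrees; the focal length in pixels is half the picture's height over the tangent of half this angle, whatever the lens; pixels are square), "cx", "cy" (the principal point, pixels), "world_from_camera" (4x4, takes a point from camera to world coordinates). Camera axes: x right, y up, looking along -z (the intrinsics and any distortion apply to the point x, -y, -z); pixel columns grow to the right and rows downward; lengths in mm; the calibration is good to about 2 mm. A picture is of the moment at which its call begins: read the wrist's pose just before it. camera_info takes no time and is no camera call; for the wrist camera it gives the pose at the moment of the call.
- ctrl.hand_in(): hands the job in; it is judged then, once.
The state is a dict: "time": time; "joint_pos": joint angles; "qd": joint speeds; "effort": joint torques, N m; "position": TCP position; "orientation": TCP orientation; "ft_force": force on the tool from outside, world axes, zero at the start; "moment": the same for the moment, N m; "gripper_width": opening from 0.0 (shut) to 1.0 (fully open); "finger_force": force on a finger pad.
Only numpy, scipy, OpenCV 4.12 (cv2) and the standard library are available. Lean on these libraries where they do the work, as an engineer would, in place of code of your own. Each camera call takes 0.05 s, during which the arm holds its last target. There are 200 camera calls.

## Working session

There is one attempt and no reset: what is moved stays moved. The work goes in short steps, Python scripts to look and compute and a shell command to move; the robot and the scene stay as the last step left them, time stands still between calls to the robot, and variables do not carry over. Pictures are saved under pics/ and viewed, at most 10 in all, crops included, and the job is handed in when it is done.

```bash
mkdir -p pics; ls
python3 - <<'E'
from cell import ctrl
import cv2,numpy as np
np.set_printoptions(precision=4,suppress=True)
for n in ["scene","side","wrist"]:
    print(n,ctrl.camera_info(n))
    im=ctrl.capture(n); cv2.imwrite(f"pics/{n}0.png",im[:,:,::-1])
print(ctrl.get_state())
a=cv2.imread("pics/scene0.png");b=cv2.imread("pics/side0.png")
cv2.imwrite("pics/scene0b.png",cv2.resize(a,(800,600),interpolation=cv2.INTER_CUBIC))
cv2.imwrite("pics/side0b.png",cv2.resize(b,(800,600),interpolation=cv2.INTER_CUBIC))
E
```

```text
pics
scene {'vfov': 49.8272945410912, 'cx': 254.16179010978848, 'cy': 189.5190073119455, 'world_from_camera': array([[  -0.6105,   -0.5755,    0.5441, 1266.0694],
       [   0.792 ,   -0.4402,    0.4231,  499.6915],
       [  -0.004 ,    0.6892,    0.7245, 1001.5042],
       [   0.    ,    0.    ,    0.    ,    1.    ]])}
side {'vfov': 43.76027665919064, 'cx': 255.56693674033752, 'cy': 189.70449821835933, 'world_from_camera': array([[   0.6388,    0.5046,   -0.5808, -288.8522],
       [  -0.7691,    0.3992,   -0.499 , -794.2926],
       [  -0.0199,    0.7655,    0.6431, 1062.187 ],
       [   0.    ,    0.    ,    0.    ,    1.    ]])}
wrist {'vfov': 70.12236208836089, 'cx': 256.2462248863236, 'cy': 192.3708168232439, 'world_from_camera': array([[  0.3691,  -0.8775,  -0.3061, 159.8332],
       [  0.9294,   0.3478,   0.1235, 635.765 ],
       [ -0.0019,  -0.33  ,   0.944 , 371.9398],
       [  0.    ,   0.    ,   0.    ,   1.    ]])}
{'time': 0.15, 'joint_pos': array([-1.293 ,  0.399 ,  0.045 ,  1.5376, -0.0187,  1.2069, -0.0507]), 'qd': array([ 0.0005, -0.0012,  0.0025, -0.0025, -0.001 ,  0.0012,  0.0016]), 'effort': array([  0.0013, -47.5559,   1.3663, -25.4512,   0.0118,   0.0066,
         0.    ]), 'position': array([238.9393, 603.9999, 230.5167]), 'orientation': array([-0.5881, -3.0859,  0.0022]), 'ft_force': array([ 0.1129,  0.2423, -0.1565]), 'moment': array([-0.0161,  0.0309, -0.0076]), 'finger_force': 0.0, 'gripper_width': 1.0000788684288149}
```

View pics/scene0b.png

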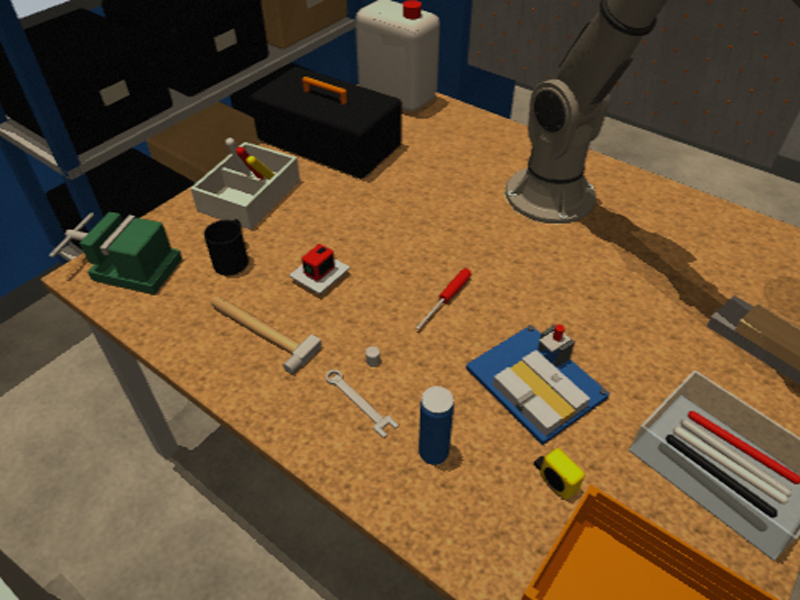

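View pics/side0b.png

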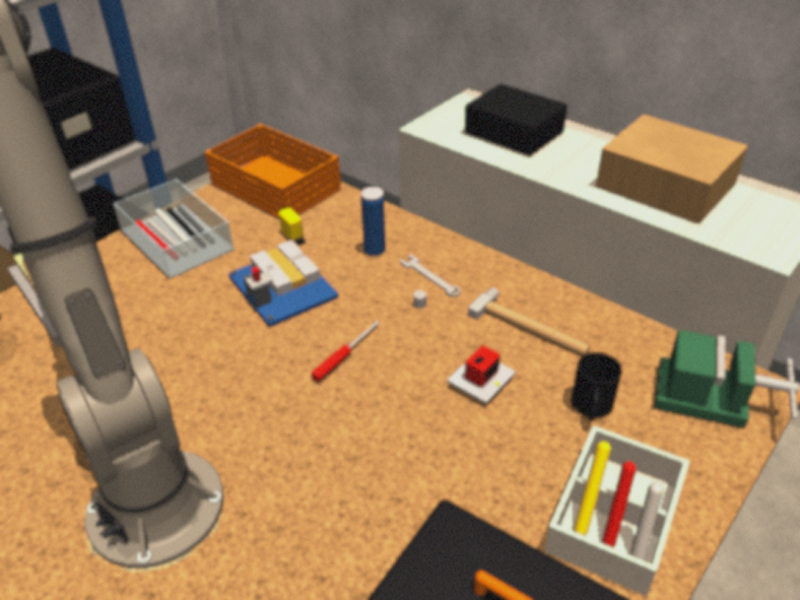

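```bash
cat > h.py <<'E'
import numpy as np,cv2
from cell import ctrl
from scipy.optimize import least_squares
np.set_printoptions(precision=2,suppress=True)
def ray(info,u,v):
    f=192/np.tan(np.radians(info["vfov"]/2)); T=info["world_from_camera"]
    d=T[:3,:3]@np.array([(u-info["cx"])/f,-(v-info["cy"])/f,-1]); return T[:3,3],d/np.linalg.norm(d)
def tri(*rs):
    A=sum(np.eye(3)-np.outer(d,d) for o,d in rs); b=sum((np.eye(3)-np.outer(d,d))@o for o,d in rs)
    p=np.linalg.solve(A,b); return p,[np.linalg.norm((np.eye(3)-np.outer(d,d))@(p-o)) for o,d in rs]
def atz(r,z): o,d=r; return o+d*(z-o[2])/d[2]
def proj(info,p):
    f=192/np.tan(np.radians(info["vfov"]/2)); T=info["world_from_camera"]
    c=T[:3,:3].T@(np.asarray(p)-T[:3,3]); return np.array([info["cx"]-f*c[0]/c[2],info["cy"]+f*c[1]/c[2]])
E
python3 - <<'E'
from h import *
S=ctrl.camera_info("scene");D=ctrl.camera_info("side")
k=.64
for n,a,b in [("lasertop",(319,250),(484,354)),("knob",(559,327),(257,267)),("can",(437,400),(373,195))]:
    print(n,tri(ray(S,a[0]*k,a[1]*k),ray(D,b[0]*k,b[1]*k)))
# base corners in scene, z=16
for n,a in dict(L=(468,367),B=(543,438),R=(607,394),T=(535,325)).items(): print(n,atz(ray(S,a[0]*k,a[1]*k),14))
a=cv2.imread("pics/scene0.png");b=cv2.imread("pics/side0.png")
c=lambda i,x,y:cv2.resize(i[y-37:y+38,x-50:x+50],(400,300),interpolation=cv2.INTER_CUBIC)
cv2.imwrite("pics/crop1.png",np.vstack([np.hstack([c(a,204,172),c(a,345,243)]),np.hstack([c(b,308,236),c(b,181,180)])]))
E
```

```text
lasertop (array([ 567.48, -258.23,   76.68]), [np.float64(4.231225924633959), np.float64(4.231225924633943)])
knob (array([469.36, 255.63,  97.06]), [np.float64(2.036805612631922), np.float64(2.0368056126320138)])
can (array([770.01, 189.28, 151.47]), [np.float64(2.3977161243021383), np.float64(2.39771612430216)])
L [590.16 144.59  14.  ]
B [640.32 333.53  14.  ]
R [486.64 381.88  14.  ]
T [418.89 193.64  14.  ]
```

View pics/crop1.png

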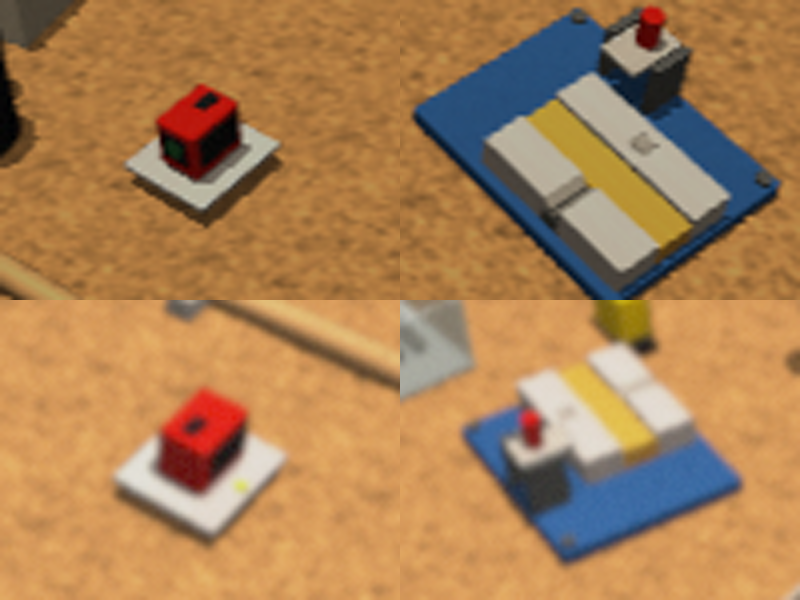

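Run:
```python
from h import *
S=ctrl.camera_info("scene");D=ctrl.camera_info("side")
s=lambda x,y,z,ox=154,oy=135:atz(ray(S,ox+x/4,oy+y/4),z)
L,B,R=s(127,165,22),s(205,210,22),s(280,145,22); print("plate",L,B,R,np.linalg.norm(L-B),np.linalg.norm(B-R))
d=lambda x,y,z:atz(ray(D,258+x/4,199+(y-300)/4),z)
P=[d(115,475,22),d(210,540,22),d(287,457,22)]; print("side plate",P)
print("dot",d(240,487,22))
print("cone",s(643-400,145,42,295,206),"groove",s(567-400,190,42,295,206))
p=[s(x-400,y,16,295,206) for x,y in [(415,115),(577,10),(778,183)]]; print("base corners",p)
```

```text
plate [ 621.82 -293.55   22.  ] [ 620.89 -205.64   22.  ] [ 524.82 -206.72   22.  ] 87.91722588845953 96.07593301005798
side plate [array([ 519.1 , -217.29,   22.  ]), array([ 510.3, -309.1,   22. ]), array([ 614.52, -306.97,   22.  ])]
dot [ 566.97 -296.73   22.  ]
cone [533.82 296.43  42.  ] groove [600.59 272.81  42.  ]
base corners [array([592.52, 143.22,  16.  ]), array([428.46, 187.42,  16.  ]), array([485.12, 383.83,  16.  ])]
```

Units first: shifts go in shares of 50 mm and turns go in shares of 2 pi rad. So -30 mm is -0.6, -15 mm is -0.3.

```bash
echo '[[[-0.6,-0.3,0,0,1],[-0.6,-0.3,0,0,1],[-0.6,-0.3,0,0,1],[-0.6,-0.3,0,0,1],[-0.6,-0.3,0,0,1],[-0.6,-0.3,0,0,1],[-0.6,-0.3,0,0,1],[-0.6,-0.3,0,0,1],[-0.6,-0.3,0,0,1],[-0.6,-0.3,0,0,1]]]' > m.json && python3 -m jog m.json
echo '[[[-0.6,-0.3,0,0,1],[-0.6,-0.3,0,0,1],[-0.54,-0.34,0,0,1],[-0.5,-0.3,0,-0.008,1],[0,0,0,-0.008,1],[0,0,0,0,1],[0,0,0,0,1]]]' > m.json && python3 -m jog m.json
python3 - <<'E'
from h import *
print(ctrl.get_state()["joint_pos"])
i=ctrl.camera_info("wrist");im=ctrl.capture("wrist");np.save("w1.npy",i["world_from_camera"])
cv2.imwrite("pics/w1.png",cv2.resize(im[:,:,::-1],(800,600),interpolation=cv2.INTER_CUBIC))
E
```

```text
time: 1.15
position: [463.5, 353.4, 231.1]
orientation: [-0.588, -3.086, 0.0]
ft_force: [-0.5, 1.1, 0.1]
gripper_width: 0.998
finger_force: 0.0
time: 1.85
position: [543.7, 256.4, 231.0]
orientation: [-0.433, -3.111, -0.0]
ft_force: [-0.1, 0.4, 0.3]
gripper_width: 0.998
finger_force: 0.0
[-0.69  0.32  0.23  1.66 -0.08  1.17  0.85]
```

View pics/w1.png

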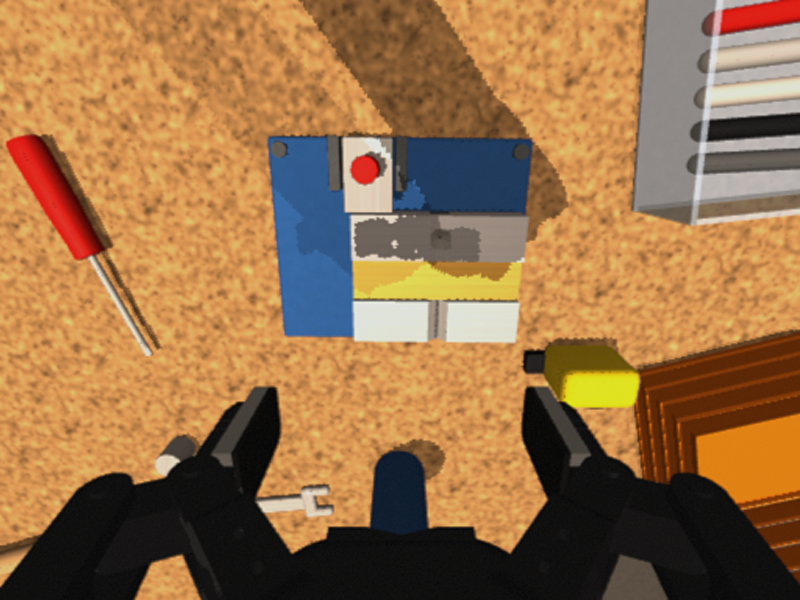

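Run:
```python
from h import *
i=ctrl.camera_info("wrist");i["world_from_camera"]=np.load("w1.npy");k=.64
g=lambda u,v,z:atz(ray(i,u*k,v*k),z)[:2]
for n,u,v,z in [("cTL",269,137,16),("cTR",531,138,16),("cBL",286,336,16),("cone",441,238,42),("groove in",435,302,42),("groove out",435,341,42),("knob",365,168,97),("tongue mouth",368,213,67),
 ("dkUL",353,216,42),("dkUR",528,214,42),("dkLL",353,342,42),("dkLR",516,342,42)]: print(n,g(u,v,z))
S=ctrl.camera_info("scene");D=ctrl.camera_info("side")
print(tri(ray(i,365*k,168*k),ray(S,559*k,327*k),ray(D,257*k,267*k)))
print("cone",tri(ray(i,441*k,238*k),ray(S,295+243/4,206+145/4)))
# distortion check: project by ideal pinhole
```

```text
cTL [423.43 184.4 ]
cTR [480.22 380.68]
cBL [585.66 136.37]
cone [531.72 292.93]
groove in [581.68 275.27]
groove out [615.62 266.55]
knob [465.08 256.36]
tongue mouth [495.01 246.69]
dkUL [496.73 232.24]
dkUR [532.05 361.46]
dkLL [597.43 199.47]
dkLR [635.36 332.35]
(array([467.51, 255.63,  96.66]), [np.float64(2.526647028522162), np.float64(1.245153033775335), np.float64(3.3553606124242936)])
cone (array([531.97, 294.43,  39.13]), [np.float64(1.4339702620571286), np.float64(1.433970262057034)])
```

Scaled: -35 mm is -0.7, -18 mm is -0.36.

```bash
echo '[[[-0.1,-0.36,0,0,1],[-0.2,-0.7,0,0,1],[-0.2,-0.7,0,0,1],[-0.2,-0.7,0,0,1],[-0.2,-0.7,0,0,1],[-0.2,-0.7,0,0,1],[-0.2,-0.7,0,0,1],[-0.2,-0.7,0,0,1],[-0.2,-0.7,0,0,1],[-0.2,-0.7,0,0,1]]]' > m.json && python3 -m jog m.json
echo '[[[-0.2,-0.7,0,0,1],[-0.2,-0.7,0,0,1],[-0.2,-0.7,0,0,1],[-0.2,-0.7,0,-0.0143,1],[0,0,0,-0.0159,1],[0,0,0,-0.0143,1],[0,0,0,0,1],[0,0,0,0,1]]]' > m.json && python3 -m jog m.json
python3 - <<'E'
from h import *
print(ctrl.get_state()["joint_pos"])
i=ctrl.camera_info("wrist");im=ctrl.capture("wrist");np.save("w2.npy",i["world_from_camera"])
cv2.imwrite("pics/w2r.png",im[:,:,::-1])
x,y=proj(i,[570,-253,40]).astype(int);x=np.clip(x,80,432);y=np.clip(y,60,324);print(x,y)
cv2.imwrite("pics/w2.png",cv2.resize(im[y-60:y+60,x-80:x+80,::-1],(800,600),interpolation=cv2.INTER_CUBIC))
E
```

```text
time: 2.9
position: [543.7, -92.8, 231.5]
orientation: [0.434, 3.111, -0.0]
ft_force: [-0.3, -0.2, -0.4]
gripper_width: 1.004
finger_force: 0.0
time: 3.7
position: [544.3, -236.4, 231.3]
orientation: [0.002, -3.141, -0.0]
ft_force: [0.1, 0.6, 0.8]
gripper_width: 1.005
finger_force: 0.0
[-0.    0.32  0.43  1.69 -0.14  1.17  2.04]
243 188
```

View pics/w2.png

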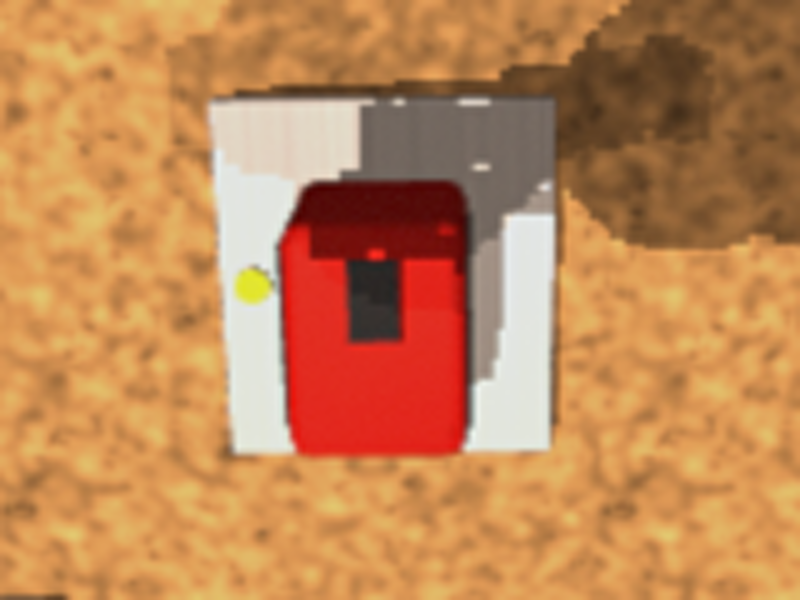

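Run:
```python
from h import *
i=ctrl.camera_info("wrist");i["world_from_camera"]=np.load("w2.npy")
g=lambda u,v,z:atz(ray(i,163+u/5,128+v/5),z)[:2]
c=[g(210,101,22),g(556,99,22),g(550,452,22),g(235,453,22)];print(np.array(c),np.mean(c,0))
print("dot",g(253,286,22),"top front",g(295,455,72),g(465,455,72),"top back",g(283,238,72),g(470,238,72))
h=tri(ray(i,163+380/5,128+455/5),ray(ctrl.camera_info("scene"),154+183/4,135+128/4));print(h)
S=ctrl.camera_info("scene");D=ctrl.camera_info("side")
print("dot",tri(ray(i,163+253/5,128+286/5),ray(D,258+240/4,199+187/4)))
print("corner",tri(ray(i,163+550/5,128+452/5),ray(S,154+205/4,135+210/4)))
```

```text
[[ 521.57 -302.15]
 [ 521.05 -213.15]
 [ 620.48 -212.7 ]
 [ 620.8  -301.26]] [ 570.97 -257.31]
dot [ 571.52 -293.66] top front [ 598.3  -277.52] [ 598.3  -236.52] top back [ 544.02 -278.02] [ 544.02 -235.35]
(array([ 595.95, -253.12,   70.45]), [np.float64(4.806768072997489), np.float64(4.8067680729975075)])
dot (array([ 572.79, -294.15,   15.91]), [np.float64(0.7964152715904267), np.float64(0.796415271590531)])
corner (array([ 620.08, -210.37,   19.  ]), [np.float64(2.709345994311217), np.float64(2.7093459943112177)])
```

Scaled: 30 mm is 0.6, 25 mm is 0.5.

```bash
echo '[[[-0.26,-0.2,0.4,0,1],[-0.27,-0.22,0.6,0,1],[0,0,0.6,0,1],[0,0,0.6,0,1],[0,0,0.5,0,1],[0,0,0.4,0,1],[0,0,0,0,1],[0,0,0,0,1],[0,0,0,0,1]]]' > m.json && python3 -m jog m.json
```

```text
time: 4.65
position: [572.6, -257.5, 77.9]
orientation: [-0.005, 3.139, -0.002]
ft_force: [0.3, -0.5, -0.4]
gripper_width: 0.994
finger_force: 0.0
```

Scaled: 15 mm is 0.3, 10 mm is 0.2.

```bash
echo '[[[0.016,0,0.3,0,1],[0,0,0.3,0,1],[0,0,0.2,0,1],[0,0,0.1,0,1],[0,0,0,0,1],[0,0,0,0,1]]]' > m.json && python3 -m jog m.json; echo '[[[0,0,0,0,0.5],[0,0,0,0,0.4],[0,0,0,0,0.3],[0,0,0,0,0.3],[0,0,0,0,0.3],[0,0,0,0,0.3]]]' > m.json && python3 -m jog m.json
```

```text
time: 5.25
position: [570.8, -257.2, 31.2]
orientation: [-0.005, 3.141, -0.0]
ft_force: [0.2, -0.8, 0.6]
gripper_width: 1.003
finger_force: 0.0
time: 5.85
position: [571.1, -257.6, 31.9]
orientation: [-0.005, 3.14, -0.001]
ft_force: [0.2, -0.9, 4.0]
gripper_width: 0.509
finger_force: 61.2
```

Scaled: -25 mm is -0.5, -20 mm is -0.4, 0.09 rad / 6.2832 = 0.0143.

```bash
echo '[[[0,0,-0.06,0,0.3],[0,0,-0.2,0,0.3],[0,0,-0.4,0,0.3],[0,0,-0.5,0,0.3],[0,0,-0.5,0.0111,0.3],[0,0,-0.5,0.0143,0.3],[0,0,-0.4,0.0127,0.3],[0,0,0,0.0067,0.3],[0,0,0,0,0.3],[0,0,0,0,0.3]]]' > m.json && python3 -m jog m.json
```

```text
time: 6.85
position: [569.7, -256.1, 158.2]
orientation: [-0.434, -3.109, -0.002]
ft_force: [-1.0, 0.2, -6.9]
gripper_width: 0.509
finger_force: 62.4
```

Scaled: 30 mm is 0.6, 25 mm is 0.5.

```bash
echo '[[[0.08,0.24,0,0,0.3],[0.16,0.5,0,0,0.3],[0.2,0.6,0,0,0.3],[0.2,0.6,0,0,0.3],[0.2,0.6,0,0,0.3],[0.2,0.6,0,0,0.3],[0.2,0.6,0,0,0.3],[0.2,0.6,0,0,0.3],[0.2,0.6,0,0,0.3],[0.2,0.6,0,0,0.3]]]' > m.json && python3 -m jog m.json
echo '[[[0.2,0.6,0,0,0.3],[0.2,0.6,0,0,0.3],[0.2,0.6,0,0,0.3],[0.2,0.6,0,0,0.3],[0.2,0.6,0,0,0.3],[0.16,0.5,0,0,0.3],[0.06,0.3,0,0,0.3],[0,0.08,0,0,0.3],[0,0,0,0,0.3],[0,0,0,0,0.3]]]' > m.json && python3 -m jog m.json
python3 - <<'E'
from h import *
s=ctrl.get_state();print(s["joint_pos"],s["position"])
i=ctrl.camera_info("wrist");im=ctrl.capture("wrist");np.save("w3.npy",i["world_from_camera"])
cv2.imwrite("pics/w3.png",cv2.resize(im[:,:,::-1],(800,600),interpolation=cv2.INTER_CUBIC))
E
```

```text
time: 7.85
position: [557.2, 36.8, 158.7]
orientation: [-0.434, -3.11, -0.0]
ft_force: [0.9, -0.5, -5.6]
gripper_width: 0.506
finger_force: 62.4
time: 8.85
position: [553.4, 235.3, 159.2]
orientation: [-0.441, -3.111, 0.003]
ft_force: [-0.3, -0.9, -6.0]
gripper_width: 0.51
finger_force: 62.5
[-0.74  0.39  0.34  1.74 -0.15  1.03  0.94] [553.44 235.35 159.17]
```

View pics/w3.png

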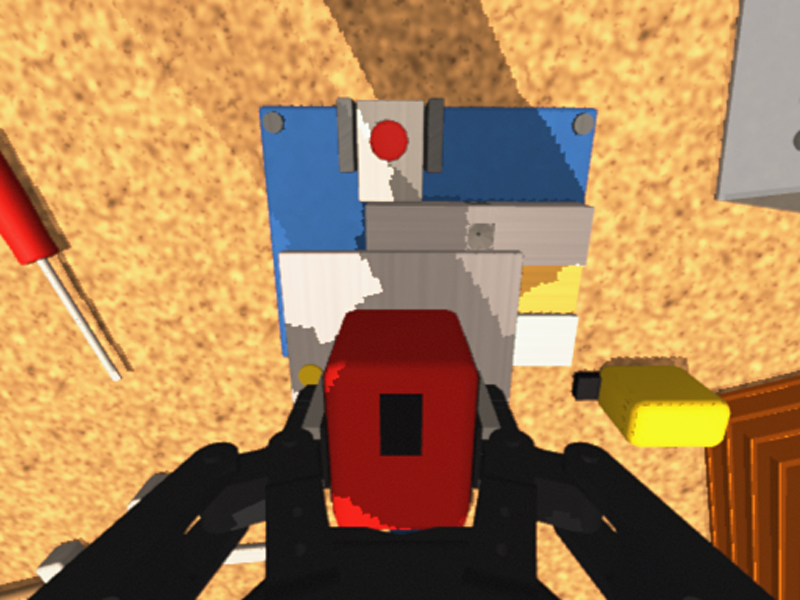

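Run:
```python
from h import *
i=ctrl.camera_info("wrist");i["world_from_camera"]=np.load("w3.npy");k=.64
j=dict(i);j["world_from_camera"]=np.load("w1.npy")
g=lambda u,v,z:atz(ray(i,u*k,v*k),z)[:2]
P={n:g(u,v,z) for n,u,v,z in [("TL",260,107,16),("TR",597,109,16),("cone",481,236,42),("knob",389,140,97),("UL",366,203,42),("UR",594,207,42),("plL",280,252,159-32+22),("plR",522,252,149)]}
print(P)
for a,b in [("TL","TR"),("UL","UR"),("plL","plR")]:
    d=P[b]-P[a];print(a,np.linalg.norm(d),np.degrees(np.arctan2(d[1],d[0])))
print("knob",tri(ray(i,389*k,140*k),ray(j,365*k,168*k)),"cone",tri(ray(i,481*k,236*k),ray(j,441*k,238*k)))
y=np.array([.276,.961]);x=np.array([.961,-.276])
pl=(P["plL"]+P["plR"])/2+50*x; print("plate centre",pl,"cone-> home",P["cone"]+35*x-25*y)
print("from deck",(P["UL"]+P["UR"])/2+53*x+1.5*y-25*y)
```

```text
{'TL': array([423.3 , 183.92]), 'TR': array([481.72, 380.85]), 'cone': array([532.1 , 292.58]), 'knob': array([465.68, 255.6 ]), 'UL': array([493.8 , 231.34]), 'UR': array([533.85, 360.94]), 'plL': array([492.56, 207.83]), 'plR': array([516.94, 291.88])}
TL 205.40841808117946 73.47703345800639
UL 135.65140633635428 72.82540628082934
plL 87.51815272301445 73.82527197904989
knob (array([465.27, 255.33,  84.61]), [np.float64(0.052523821199039845), np.float64(0.05252382119904417)]) cone (array([532.54, 292.99,  39.16]), [np.float64(0.22192448020513222), np.float64(0.22192448020517494)])
plate centre [552.8  236.06] cone-> home [558.84 258.9 ]
from deck [558.27 258.93]
```

Scaled: 20 mm is 0.4, 15 mm is 0.3.

```bash
echo '[[[0.008,0.1,0.2,0,0.3],[0,0.2,0.4,0,0.3],[0,0,0.4,0,0.3],[0,0,0.3,0,0.3],[0,0,0.16,0,0.3],[0,0,0.06,0,0.3],[0,0,0,0,0.3],[0,0,0,0,0.3]]]' > m.json && python3 -m jog m.json; echo '[[[0,0,0.02,0,0.3],[0,0,0.02,0,0.3],[0,0,0.02,0,0.3],[0,0,0,0,0.3],[0,0,0,0,0.3]]]' > m.json && python3 -m jog m.json
```

```text
time: 9.7
position: [557.7, 252.5, 84.2]
orientation: [0.437, 3.11, 0.002]
ft_force: [0.4, -1.1, -5.1]
gripper_width: 0.509
finger_force: 62.4
time: 10.2
position: [556.9, 252.4, 80.3]
orientation: [0.436, 3.111, 0.0]
ft_force: [0.2, -0.6, -6.0]
gripper_width: 0.507
finger_force: 62.4
```

Scaled: 1 mm is 0.02, 0.5 mm is 0.01.

```bash
echo '[[[0,0,0.02,0,0.3],[0,0,0.02,0,0.3],[0,0,0.02,0,0.3],[0,0,0.01,0,0.3],[0,0,0,0,0.3]]]' > m.json && python3 -m jog m.json; echo '[[[0,0,0.01,0,0.3],[0,0,0.01,0,0.3],[0,0,0,0,0.3],[0,0,0,0,0.3]]]' > m.json && python3 -m jog m.json;echo '[[[0,0,0.01,0,0.3],[0,0,0.01,0,0.3],[0,0,0,0,0.3],[0,0,0,0,0.3]]]' > m.json && python3 -m jog m.json
```

```text
time: 10.7
position: [556.8, 252.4, 76.7]
orientation: [-0.436, -3.111, 0.0]
ft_force: [-1.4, 0.4, -6.2]
gripper_width: 0.509
finger_force: 62.4
time: 11.1
position: [556.9, 252.4, 75.8]
orientation: [-0.436, -3.111, -0.0]
ft_force: [0.4, 0.6, -5.8]
gripper_width: 0.504
finger_force: 62.4
time: 11.5
position: [556.9, 252.4, 74.8]
orientation: [-0.436, -3.111, -0.0]
ft_force: [-0.9, -0.6, -6.0]
gripper_width: 0.507
finger_force: 62.4
```

Scaled: 0.5 mm is 0.01.

```bash
echo '[[[0,0,0.01,0,0.3],[0,0,0,0,0.3],[0,0,0,0,0.3]]]' > m.json && python3 -m jog m.json;echo '[[[0,0,0.01,0,0.3],[0,0,0,0,0.3],[0,0,0,0,0.3]]]' > m.json && python3 -m jog m.json;echo '[[[0,0,0.006,0,0.3],[0,0,0,0,0.3],[0,0,0,0,0.3]]]' > m.json && python3 -m jog m.json
```

```text
time: 11.8
position: [556.9, 252.4, 74.3]
orientation: [0.436, 3.111, 0.0]
ft_force: [-0.3, 0.4, -6.7]
gripper_width: 0.512
finger_force: 62.4
time: 12.1
position: [557.0, 252.4, 73.9]
orientation: [0.436, 3.111, 0.0]
ft_force: [0.1, -0.8, -5.4]
gripper_width: 0.51
finger_force: 62.4
time: 12.4
position: [557.0, 252.4, 73.7]
orientation: [0.436, 3.111, 0.0]
ft_force: [-0.8, 0.5, -4.5]
gripper_width: 0.512
finger_force: 62.5
```

Scaled: 0.4 mm is 0.008.

```bash
echo '[[[0,0,0.008,0,0.3],[0,0,0,0,0.3],[0,0,0,0,0.3]]]' > m.json && python3 -m jog m.json;echo '[[[0,0,0.008,0,0.3],[0,0,0,0,0.3],[0,0,0,0,0.3]]]' > m.json && python3 -m jog m.json
```

```text
time: 12.7
position: [557.2, 252.6, 73.4]
orientation: [0.436, 3.111, 0.001]
ft_force: [-1.0, 0.2, -2.7]
gripper_width: 0.505
finger_force: 62.8
time: 13.0
position: [557.3, 252.8, 73.2]
orientation: [0.436, 3.11, 0.002]
ft_force: [0.4, 0.2, -0.4]
gripper_width: 0.508
finger_force: 63.0
```

Scaled: 1 mm is 0.02.

```bash
for i in 1; do echo '[[[0,0.02,0,0,0.3],[0,0.02,0,0,0.3],[0,0,0,0,0.3],[0,0,0,0,0.3]]]' > m.json && python3 -m jog m.json; echo '[[[0,0.02,0,0,0.3],[0,0,0,0,0.3],[0,0,0,0,0.3]]]' > m.json && python3 -m jog m.json; echo '[[[0,0.02,0,0,0.3],[0,0,0,0,0.3],[0,0,0,0,0.3]]]' > m.json && python3 -m jog m.json;echo '[[[0,0.02,0,0,0.3],[0,0,0,0,0.3],[0,0,0,0,0.3]]]' > m.json && python3 -m jog m.json; done
```

```text
time: 13.4
position: [557.5, 254.6, 72.4]
orientation: [0.436, 3.111, 0.0]
ft_force: [1.3, 1.3, -4.7]
gripper_width: 0.508
finger_force: 62.7
time: 13.7
position: [557.3, 255.1, 72.3]
orientation: [-0.436, -3.11, 0.001]
ft_force: [0.0, 0.6, -5.6]
gripper_width: 0.509
finger_force: 62.6
time: 14.0
position: [557.8, 256.0, 72.5]
orientation: [-0.436, -3.111, 0.001]
ft_force: [0.1, -0.1, -5.5]
gripper_width: 0.509
finger_force: 62.4
time: 14.3
position: [558.3, 257.2, 72.7]
orientation: [0.436, 3.111, 0.0]
ft_force: [-0.8, 0.1, -5.9]
gripper_width: 0.504
finger_force: 62.4
```

Scaled: 0.7 mm is 0.014, 0.5 mm is 0.01.

```bash
echo '[[[0,0.01,0.014,0,0.3],[0,0,0.014,0,0.3],[0,0,0,0,0.3],[0,0,0,0,0.3]]]' > m.json && python3 -m jog m.json; echo '[[[0,0,0.01,0,0.3],[0,0,0.01,0,0.3],[0,0,0,0,0.3],[0,0,0,0,0.3]]]' > m.json && python3 -m jog m.json; echo '[[[0,0,0.01,0,0.3],[0,0,0,0,0.3],[0,0,0,0,0.3]]]' > m.json && python3 -m jog m.json
```

```text
time: 14.7
position: [558.4, 257.6, 71.2]
orientation: [-0.436, -3.111, 0.0]
ft_force: [-0.4, 0.1, -6.3]
gripper_width: 0.507
finger_force: 62.4
time: 15.1
position: [558.4, 257.7, 70.3]
orientation: [0.436, 3.111, 0.0]
ft_force: [-0.2, 0.1, -5.6]
gripper_width: 0.51
finger_force: 62.4
time: 15.4
position: [558.4, 257.7, 69.8]
orientation: [0.436, 3.111, 0.0]
ft_force: [0.7, 0.5, -4.7]
gripper_width: 0.51
finger_force: 62.4
```

Scaled: 0.5 mm is 0.01.

```bash
echo '[[[0,0,0.01,0,0.3],[0,0,0,0,0.3],[0,0,0,0,0.3]]]' > m.json && python3 -m jog m.json; echo '[[[0,0,0.01,0,0.3],[0,0,0,0,0.3],[0,0,0,0,0.3]]]' > m.json && python3 -m jog m.json; echo '[[[0,0,0.01,0,0.3],[0,0,0,0,0.3],[0,0,0,0,0.3]]]' > m.json && python3 -m jog m.json
```

```text
time: 15.7
position: [558.5, 257.7, 69.4]
orientation: [0.436, 3.111, 0.0]
ft_force: [0.3, -0.6, -5.3]
gripper_width: 0.511
finger_force: 62.4
time: 16.0
position: [558.6, 257.9, 69.0]
orientation: [0.436, 3.111, 0.001]
ft_force: [1.0, 0.3, -6.1]
gripper_width: 0.505
finger_force: 62.4
time: 16.3
position: [558.7, 258.0, 68.6]
orientation: [0.436, 3.11, 0.001]
ft_force: [0.9, 0.8, -2.9]
gripper_width: 0.51
finger_force: 62.7
```

Scaled: 0.4 mm is 0.008.

```bash
echo '[[[0,0.008,0,0,0.3],[0,0,0.008,0,0.3],[0,0,0,0,0.3],[0,0,0,0,0.3]]]' > m.json && python3 -m jog m.json; echo '[[[0,0,0.008,0,0.3],[0,0,0,0,0.3],[0,0,0,0,0.3]]]' > m.json && python3 -m jog m.json
```

```text
time: 16.7
position: [558.9, 258.1, 68.5]
orientation: [0.437, 3.111, 0.001]
ft_force: [-0.3, 0.2, 1.5]
gripper_width: 0.512
finger_force: 63.1
time: 17.0
position: [558.9, 258.0, 68.4]
orientation: [0.437, 3.111, 0.001]
ft_force: [-1.0, -0.6, 4.6]
gripper_width: 0.505
finger_force: 63.7
```

```bash
echo '[[[0,0,-0.014,0,0.3],[0,0,0,0,0.3],[0,0,0,0,0.52],[0,0,0,0,0.55],[0,0,0,0,0.65],[0,0,0,0,0.8],[0,0,0,0,0.8],[0,0,0,0,0.8]]]' > m.json && python3 -m jog m.json
```

```text
time: 17.8
position: [558.5, 258.1, 68.2]
orientation: [0.436, 3.111, 0.0]
ft_force: [-0.4, -1.2, -0.5]
gripper_width: 0.802
finger_force: 0.0
```

Released; now rise clear and look.

Scaled: -30 mm is -0.6, -20 mm is -0.4.

```bash
echo '[[[0,0,-0.1,0,0.8],[0,0,-0.2,0,0.8],[0,0,-0.4,0,0.8],[0,0,-0.6,0,0.8],[0,0,-0.6,0,0.8],[0,0,-0.4,0,0.8],[0,0,0,0,0.8],[0,0,0,0,0.8]]]' > m.json && python3 -m jog m.json
python3 - <<'E'
from h import *
i=ctrl.camera_info("wrist");im=ctrl.capture("wrist");np.save("w4.npy",i["world_from_camera"])
im=im[:,:,::-1];a=ctrl.capture("scene")[:,:,::-1];b=ctrl.capture("side")[:,:,::-1]
c=lambda i,x,y:cv2.resize(i[y-37:y+38,x-50:x+50],(400,300),interpolation=cv2.INTER_CUBIC)
cv2.imwrite("pics/chk.png",np.vstack([np.hstack([c(a,345,243),c(b,181,180)]),np.hstack([cv2.resize(im,(400,300)),c(a,204,172)])]))
print(proj(ctrl.camera_info("side"),[558,258,36+72]))
E
```

```text
time: 18.6
position: [558.6, 258.1, 183.8]
orientation: [0.436, 3.11, 0.001]
ft_force: [-0.2, 0.0, -0.4]
gripper_width: 0.802
finger_force: 0.0
[182.44 155.41]
```

View pics/chk.png

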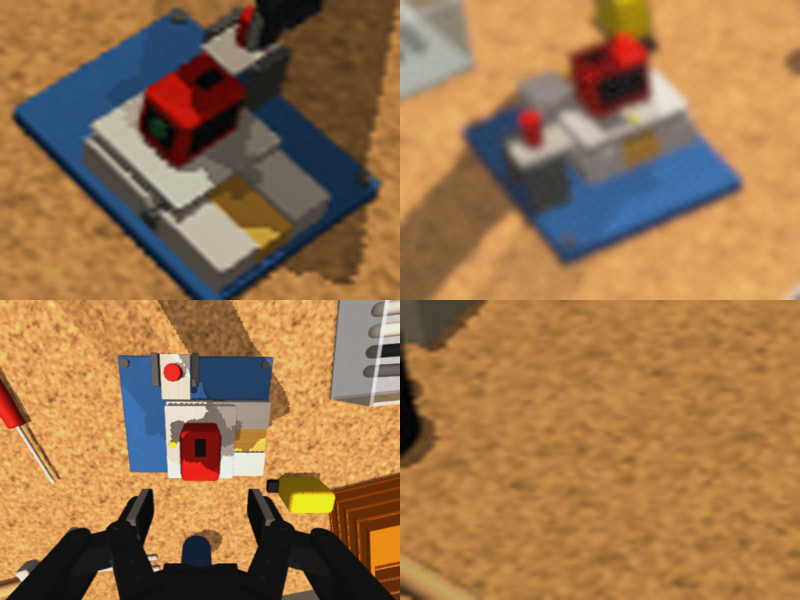

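Scaled: 30 mm is 0.6, 25 mm is 0.5.

```bash
echo '[[[0.36,-0.12,0,0,0.6],[0.6,-0.18,0,0,0.6],[0.6,-0.18,0,0,0.6],[0.2,-0.08,0,0,0.6],[0,0,0.4,0,0.6],[0,0,0.5,0,0.6],[0,0,0.3,0,0.6],[0,0,0,0,0.6],[0,0,0,0,0.6]]]' > m.json && python3 -m jog m.json
python3 - <<'E'
from h import *
i=ctrl.camera_info("wrist");im=ctrl.capture("wrist")[:,:,::-1];a=ctrl.capture("scene")[:,:,::-1]
c=cv2.resize(a[243-60:243+15,295:395],(400,300),interpolation=cv2.INTER_CUBIC)
cv2.imwrite("pics/k.png",np.hstack([cv2.resize(im,(400,300)),c]))
E
```

```text
time: 19.65
position: [466.7, 255.1, 123.1]
orientation: [0.437, 3.111, -0.001]
ft_force: [0.2, -0.4, 0.0]
gripper_width: 0.602
finger_force: 0.0
```

View pics/k.png

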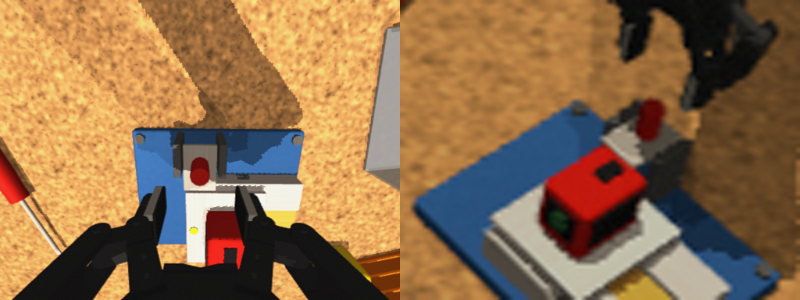

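Scaled: 20 mm is 0.4, 15 mm is 0.3.

```bash
echo '[[[0,0,0.4,0,0.6],[0,0,0.3,0,0.6],[0,0,0.2,0,0.6],[0,0,0.04,0,0.6],[0,0,0,0,0.6],[0,0,0,0,0.6]]]' > m.json && python3 -m jog m.json; echo '[[[0,0,0,0,0.4],[0,0,0,0,0.2],[0,0,0,0,0.1],[0,0,0,0,0.1],[0,0,0,0,0.1],[0,0,0,0,0.1]]]' > m.json && python3 -m jog m.json
```

```text
time: 20.35
position: [466.9, 255.7, 77.0]
orientation: [0.436, 3.11, 0.002]
ft_force: [0.2, -0.3, -0.9]
gripper_width: 0.604
finger_force: 0.0
time: 20.95
position: [466.4, 254.6, 76.9]
orientation: [-0.437, -3.111, 0.001]
ft_force: [-0.7, -1.9, 5.1]
gripper_width: 0.186
finger_force: 58.4
```

```bash
echo '[[[-0.04,0,0,0,0.1],[-0.06,0,0,0,0.1],[-0.06,0,0,0,0.1],[-0.06,0,0,0,0.1],[-0.06,0,0,0,0.1],[-0.06,0,0,0,0.1],[-0.04,0,0,0,0.1],[-0.02,0,0,0,0.1],[0,0,0,0,0.1],[0,0,0,0,0.1]]]' > m.json && python3 -m jog m.json;  echo '[[[-0.02,0,0,0,0.1],[-0.02,0,0,0,0.1],[0,0,0,0,0.1],[0,0,0,0,0.1]]]' > m.json && python3 -m jog m.json
```

```text
time: 21.95
position: [485.5, 249.0, 76.9]
orientation: [-0.437, -3.111, 0.001]
ft_force: [-1.3, -2.1, 5.6]
gripper_width: 0.184
finger_force: 58.4
time: 22.35
position: [487.4, 248.5, 76.9]
orientation: [-0.437, -3.111, 0.001]
ft_force: [-1.6, -1.9, 5.4]
gripper_width: 0.185
finger_force: 58.4
```

```bash
echo '[[[-0.014,0,0,0,0.1],[-0.01,0,0,0,0.1],[0,0,0,0,0.1],[0,0,0,0,0.1]]]' > m.json && python3 -m jog m.json
```

```text
time: 22.75
position: [487.3, 248.4, 76.9]
orientation: [-0.436, -3.108, 0.002]
ft_force: [-4.9, -1.8, 6.6]
gripper_width: 0.185
finger_force: 58.7
```

At the stop. Relax, let go and rise.

Scaled: -25 mm is -0.5, -15 mm is -0.3.

```bash
echo '[[[0.02,0,0,0,0.1],[0,0,0,0,0.1],[0,0,0,0,0.25],[0,0,0,0,0.4],[0,0,0,0,0.5],[0,0,0,0,0.5],[0,0,-0.1,0,0.5],[0,0,-0.3,0,0.5],[0,0,-0.5,0,0.5],[0,0,-0.5,0,0.5]]]' > m.json && python3 -m jog m.json; echo '[[[0,0,-0.5,0,0.5],[0.4,0,-0.5,0,0.5],[0.6,0,-0.4,0,0.5],[0.6,0,0,0,0.5],[0,0,0,0,0.5],[0,0,0,0,0.5]]]' > m.json && python3 -m jog m.json
python3 - <<'E'
from h import *
im=ctrl.capture("wrist")[:,:,::-1];a=ctrl.capture("scene")[:,:,::-1];b=ctrl.capture("side")[:,:,::-1]
c=lambda i,x,y:cv2.resize(i[y-37:y+38,x-50:x+50],(400,300),interpolation=cv2.INTER_CUBIC)
cv2.imwrite("pics/end.png",np.vstack([np.hstack([c(a,345,243),c(b,181,180)]),np.hstack([cv2.resize(im,(400,300)),cv2.resize(a,(400,300))])]))
E
```

```text
time: 23.75
position: [487.3, 249.1, 147.0]
orientation: [-0.436, -3.111, 0.001]
ft_force: [1.0, 0.4, -0.1]
gripper_width: 0.501
finger_force: 0.0
time: 24.35
position: [410.5, 271.4, 216.6]
orientation: [0.434, 3.111, 0.001]
ft_force: [0.7, 0.3, -0.5]
gripper_width: 0.496
finger_force: 0.0
```

View pics/end.png

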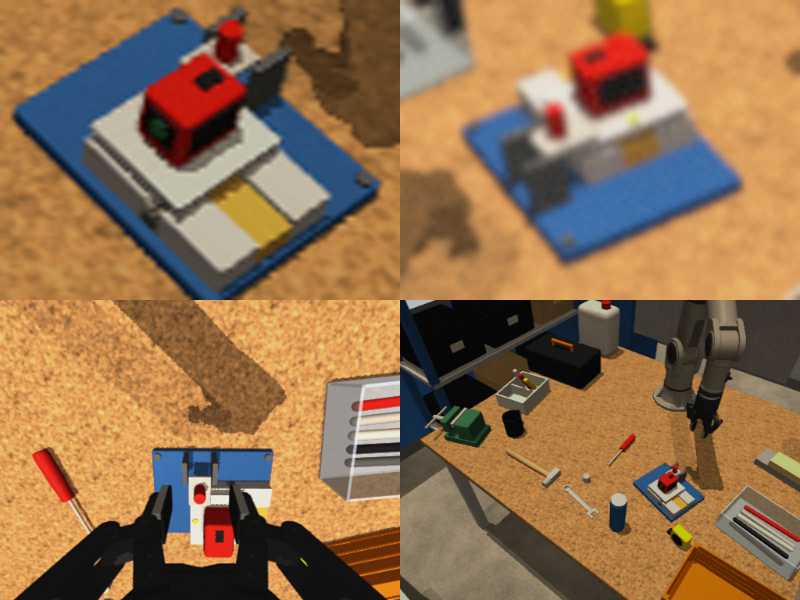

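The catch is over the plate, the laser sits level, and the other things on the bench are where they were.

```bash
python3 -c "
from cell import ctrl
print(ctrl.hand_in())"
```

```text
the job is handed in; nothing more can be done
None
```

The laser is seated in cone, groove and flat, released and resting by itself; the catch is pushed to its stop (about 22 mm) over the plate, and I handed the job in at about 24 s, though the hand-in printed no verdict.

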